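Load the bare-chip containers into the dry-storage carrier

TASK

Put the four chip containers on the bench away in the dry-storage carrier, each fully down in its own nest: the glass dish in the white round nest, the purple chip box in the blue nest with steel pins, and both chip trays stacked in the black nest, the open tray at the bottom and the lidded one on top of it as its cover. The chips lie loose, so keep every container level, and do not disturb the metal cup and the loupe that stand among them.

Things in the scene. Friction and masses are not known exactly. Their poses are not given: they have to be found in the camera images.
- open_pack: open chip tray (waffle pack): black square tray with small pockets, gold and grey chips showing, raised plain rim, no lid, 51 x 51 x 9 mm, flat on the bench; origin at the centre of its underside, z up, x and y along its sides; another tray rests on its rim, 9 mm above its origin
- lidded_pack: lidded chip tray (waffle pack): black square tray under a whitish translucent lid (lid fixed on), 51 x 51 x 9 mm, lies flat on the bench; origin at the centre of its underside, z up, x and y along its sides
- purple_box: purple translucent chip box with closed lid (the one on the bench top, not those on the machine), 59 (x, over hinge and latch) x 56 (y) x 13 mm; lies flat; origin at the centre of its underside, z up; best gripped across y, 56 mm
- glass_dish: clear round glass dish, no lid, with two small chips in it, 55 mm diameter, 12 mm high; origin at the centre of its underside, z up
- pack_nest: black plate 92 (x) x 88 (y) x 8 mm on the aluminium carrier; four grey L-shaped corner posts, 15 mm high, tops leaning outward, round a 58 mm square pocket; middle 38 mm of each side open for fingers. Origin centre of underside, z up, pocket floor 8 mm above it. Trays sit with their sides along its x, y. x points across the carrier, roughly away from the robot, y along the row of nests
- box_nest: blue plate 92 (x) x 88 (y) x 8 mm; eight steel pins, 6 mm diameter, 11 mm high with coned tips, two on each side, round a 66 mm square pocket; 44 mm open between the pins of a side for fingers. Origin centre of underside, z up, pocket floor 8 mm above it; axes as pack_nest. The purple box sits with its sides along x and y, any quarter turn
- dish_nest: white plate 92 (x) x 88 (y) x 8 mm; two curved white walls 11 mm high round a 64 mm round pocket, open about 38 mm wide at +x and -x for fingers. Origin centre of underside, z up, pocket floor 8 mm above it; axes as pack_nest. The three nests stand 94 mm apart in a row along y, in any order, fixed; fingers closing along a nest's x keep clear of the neighbours
- metal_cup: empty round aluminium parts cup, 57 mm diameter, 24 mm high, stays where it is; origin at the centre of its underside
- eye_loupe: black loupe standing on its skirt, 36 mm diameter, 36 mm high, stays where it is; origin at the centre of its underside

How it is judged:
At the end, for the whole second after the job is handed in: Open tray on the black nest's floor, lidded tray on top of it, purple box and glass dish on the floors of the blue and white nests: centres within 8 mm of the nest's, height within 3 mm, tilt under 0.08 rad, at rest; cup and loupe upright within 30 mm of their places (horizontal distance between each of open_pack, lidded_pack and pack_nest below 0.008 m and z of open_pack in the frame of pack_nest between 0.005 and 0.011 m and angle between each of open_pack, lidded_pack, purple_box, glass_dish's own z axis and vertical below 0.08 rad and linear speed of each of open_pack, lidded_pack, purple_box, glass_dish below 0.02 m/s and z of lidded_pack in the frame of pack_nest between 0.014 and 0.02 m and horizontal distance between purple_box and box_nest below 0.008 m and z of purple_box in the frame of box_nest between 0.005 and 0.011 m and horizontal distance between glass_dish and dish_nest below 0.008 m and z of glass_dish in the frame of dish_nest between 0.005 and 0.011 m and distance of each of metal_cup, eye_loupe from where it was at the start of the episode below 0.03 m and angle between each of metal_cup, eye_loupe's own z axis and vertical below 0.2 rad); the robot touches nothing.
It fails at once if a chip container is tilted more than 0.5 rad (angle between any of open_pack, lidded_pack, purple_box, glass_dish's own z axis and vertical above 0.5 rad).
It fails at once if the metal cup or the loupe is moved more than 30 mm (distance of any of metal_cup, eye_loupe from where it was at the start of the episode above 0.03 m).
It also fails if it takes over 83 s, if anything falls off the work surface, if the arm or the gripper's body presses on something with over 40 N, if the wrist force passes 120 N, or if a joint passes its speed limit or range.

ROBOT

A 6-joint arm with a two-finger parallel gripper is mounted at the origin on a cart in front of the work surface, level with it; the furniture and walls round the work are solid. World frame = base frame: x ahead of the robot, y to its left, z up, the work surface at z = 0. Lengths are in m, angles in rad, forces in N, time in s.
With the tool pointing down it reaches from about 0.25 to 0.725 m from the base axis. Payload 4 kg.
Tool frame: the origin (TCP) lies midway between the tips of the shut fingers; the grasp point (between the pads) lies 19 mm behind it; z points along the fingers, y is the line along which they close (so a half turn about z gives the same grasp; the last joint's range is limited). The gripper opens to 85 mm and grips with 20 to 120 N. Pads are 22 mm wide; open, the fingers measure 114 mm over their backs; the gripper's body (76 mm by 85 mm) begins 54 mm behind the grasp point. The pads swing forward as they close: fully open they stand 13 mm farther back than shut.
Start: joints at [1.215, 0.241, 0.005, 1.335, 0, 1.571], TCP at [0.174, 0.469, 0.231] pointing down, gripper open.
Joint ranges: [-2.72, 2.72], [-1.05, 1.87], [-1.09, 1.28], [-1.99, 2.15], [-1.42, 1.44], [-3.14, 3.14]. Speed limits (rad/s): [2.79, 2.79, 3.14, 3.14, 3.14, 3.14].

INTERFACE

Orientations are given as a unit quaternion [x, y, z, w].
In Python, from workcell import get_obs, imaging, workorder gives the robot as it stands.
- The arm moves only by the tool jog_arm, called after ">>>" by a JSON object that holds its "op" and its "data", one argument or row to a line. Schema: {"type":"object","properties":{"segments":{"type":"string"},"only":{"type":"string"},"quiet":{"type":"boolean"},"lines":{"type":"string"}},"required":["segments"],"additionalProperties":false}. segments is a string of 1 to 10 rows, parted by semicolons, with the numbers parted by spaces; each row has 7 numbers: a rotation vector rx, ry, rz in rad, then dx, dy, dz in m, then the finger opening in m; each row is the pose to reach, as a shift and turn from the pose commanded when the call began, along the tool's axes at that moment; what a row does not reach only later rows make up. A row lasts 1/8 s, in which the tool goes at most 0.0625 m and 0.188 rad, less where a joint would pass 70% of its speed; a pose out of reach is approached as far as the arm can. The fingers move at their own pace and stop on an object; the grip force is fixed at half the most. Time passes only in rows, so rows that do not move let the fingers close. The tool returns the time, the measured TCP pose, the force, the opening and the grip force at its end. only (a regular expression) keeps the lines of the reply that match it, lines (a string "A,B") keeps lines A to B, and quiet returns only ok. Input that does not fit is refused with a message, and nothing moves.
- get_obs(): the state, without advancing time (a new reading comes with each control period).
- imaging.camera(name): name is "side" or "top" or "wrist"; returns (picture, depth): 420x560x3 uint8, red, green, blue; 420x560 float32, m along the optical axis (not along the pixel's ray), 0 where there is no reading.
- imaging.calibration(name): a dict with "mtx" (3x3 intrinsics, pixels), "R" (3x3) and "t" (3): a world point X has camera coordinates R X + t. Camera axes: x right, y down, z forward; pixel columns grow to the right and rows downward; lengths in m; the calibration is good to about 2 mm. A picture is of the moment at which its call begins: read the wrist's pose just before it. calibration takes no time and is no camera call; for the wrist camera it gives the pose at the moment of the call.
- workorder.job_done(): hands the job in; it is judged then, once.
The state is a dict: "clock": time; "joint_pos": joint angles; "joint_vel": joint speeds; "tau": joint torques, N m; "eef_pos": TCP position; "tool_rot": TCP orientation; "ft_force": force on the tool from outside, world axes, zero at the start; "ft_torque": the same for the moment, N m; "grip_width": finger opening in m; "grasp_force": force on a finger pad.
Only numpy, scipy, OpenCV 4.12 (cv2) and the standard library are available. Lean on these libraries where they do the work, as an engineer would, in place of code of your own. Each camera call takes 0.05 s, during which the arm holds its last target. There are 200 camera calls.

## Working session

There is one attempt and no reset: what is moved stays moved. The work goes in short steps, Python scripts to look and compute and a tool call to move; the robot and the scene stay as the last step left them, time stands still between calls to the robot, and variables do not carry over. Pictures are saved under pics/ and viewed, at most 14 in all, crops included, and the job is handed in when it is done.

```bash
ls; mkdir -p pics; python3 - <<'E'
from workcell import get_obs, imaging
import cv2,numpy as np
o=get_obs();print(o['clock'],o['eef_pos'],o['tool_rot'],o['grip_width'])
for n in ['top','side']:
    p,d=imaging.camera(n);cv2.imwrite(f'pics/{n}0.png',p[:,:,::-1]);np.savez(f'{n}0.npz',p=p,d=d,**imaging.calibration(n))
    c=imaging.calibration(n);print(n,c['mtx'].round(1).tolist(),c['R'].round(3).tolist(),(-c['R'].T@c['t']).round(3))
E
```

```text
pics
0.0 [0.17393667 0.46809822 0.23041357] [ 1.76965665e-01  9.84216484e-01 -1.01490140e-03 -1.89621106e-04] 0.0854278649286218
top [[505.1, 0.0, 292.2], [0.0, 505.1, 201.1], [0.0, 0.0, 1.0]] [[-0.026, -0.999, -0.019], [-0.984, 0.029, -0.178], [0.178, 0.014, -0.984]] [0.303 0.016 1.313]
side [[418.4, 0.0, 276.1], [0.0, 418.4, 209.5], [0.0, 0.0, 1.0]] [[1.0, 0.011, 0.001], [0.006, -0.44, -0.898], [-0.009, 0.898, -0.44]] [ 0.565 -0.875  0.493]
```

View pics/top0.png

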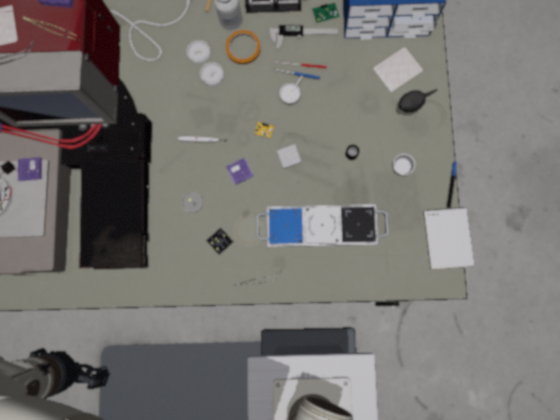

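View pics/side0.png

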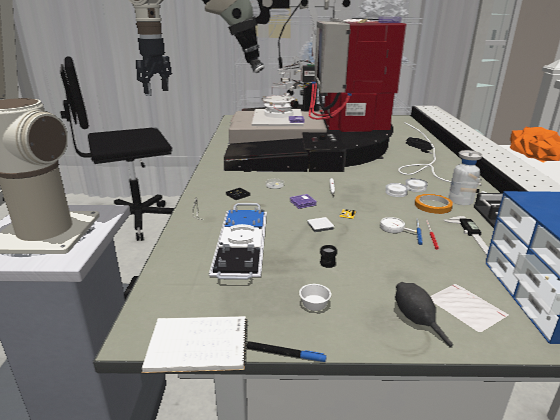

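Top view: the open tray is at (220,241), the lidded one at (289,155), the purple box at (240,171) and the dish at (191,203). The cup is at (403,165) and the loupe at (352,152). The nests are blue (285,226), white (322,225) and black (358,224). The side view agrees, with nothing extra between them.

```bash
cat > h.py <<'E'
import numpy as np, cv2
from scipy.spatial.transform import Rotation as Ro
def ray(c,uv,z):
    uv=np.atleast_2d(np.asarray(uv,float)); R,t,K=c['R'],c['t'],c['mtx']
    d=np.c_[uv,np.ones(len(uv))]@np.linalg.inv(K).T@R
    C=-R.T@t
    return C+d*((z-C[2])/d[:,2])[:,None]
def pick(mask,near,rad=40):
    """largest contour whose centre lies within rad px of near"""
    cs,_=cv2.findContours(mask.astype(np.uint8),cv2.RETR_EXTERNAL,cv2.CHAIN_APPROX_NONE)
    cs=[k for k in cs if np.hypot(*(np.array(cv2.minAreaRect(k)[0])-near))<rad]
    return max(cs,key=cv2.contourArea)
def rect(c,k,z):
    """min-area rectangle of contour in world plane z: centre mm, size mm, angle rad"""
    P=(ray(c,k[:,0,:],z)[:,:2]*1000).astype(np.float32)
    (x,y),(w,h),a=cv2.minAreaRect(P)
    return np.round([x,y,w,h,a],1)
E
python3 - <<'E'
from h import *
c=np.load('top0.npz');p=c['p'];hsv=cv2.cvtColor(p,cv2.COLOR_RGB2HSV);H,S,V=cv2.split(hsv)
for n,u,v in [('open',220,241),('lid',289,155),('purp',240,171),('dish',191,203),('blue',285,226),('white',322,225),('black',358,224),('mat',250,205)]:
    print(n,hsv[v,u],c['d'][v,u], ray(c,(u,v),0.01)[0].round(3))
print('open',rect(c,pick(V<60,(220,241)),.009)); print('lid',rect(c,pick((V>140)&(S<50),(289,155),15),.009))
print('purp',rect(c,pick((H>115)&(H<150)&(S>60),(240,171),15),.012))
print('blue',rect(c,pick((H>95)&(H<115)&(S>150),(285,226),15),.02)); print('black',rect(c,pick(V<60,(358,224),15),.02))
print('cup',rect(c,pick((V>140)&(S<50),(403,165),15),.024));print('loupe',rect(c,pick(V<60,(352,152),15),.036))
# depth heights above bench
d=c['d'];v,u=np.mgrid[:420,:560];X=(np.stack([(u-c['mtx'][0,2])/c['mtx'][0,0]*d,(v-c['mtx'][1,2])/c['mtx'][1,1]*d,d],-1)-c['t'])@c['R']
for n,(a,b) in dict(bench=(250,205),blue=(285,226),white=(322,230),black=(358,224),rail=(262,226)).items(): print(n,X[b-1:b+2,a-1:a+2,2].mean().round(4))
im=cv2.resize(p[130:270,165:420],None,fx=3,fy=3,interpolation=cv2.INTER_CUBIC);cv2.imwrite('pics/top0c.png',im[:,:,::-1])
E
```

```text
open [90  4 64] 1.3171147 [0.44  0.225 0.01 ]
lid [150   3 177] 1.3463582 [0.665 0.04  0.01 ]
purp [130  94 130] 1.3402109 [0.625 0.171 0.01 ]
dish [ 15   4 136] 1.3382398 [0.542 0.301 0.01 ]
blue [108 136 146] 1.3038701 [0.474 0.055 0.01 ]
white [128   6 164] 1.3115226 [ 0.474 -0.041  0.01 ]
black [113  28  73] 1.3064278 [ 0.474 -0.134  0.01 ]
mat [ 33  23 134] 1.3324218 [0.532 0.146 0.01 ]
open [440.8 226.1  47.3  45.8  40.8]
lid [664.1  41.6  54.1  55.5  18.8]
purp [625.3 172.8  54.5  51.3  23.8]
blue [474.6  55.1  77.8  80.6  88.4]
black [ 473.2 -133.    77.8   83.1   88.4]
cup [ 629.8 -260.7   57.4   59.6   86.5]
loupe [ 649.5 -119.4   28.    12.5   65.6]
bench -0.0013
blue 0.161
white 0.0166
black 0.015
rail -0.0015
```

View pics/top0c.png

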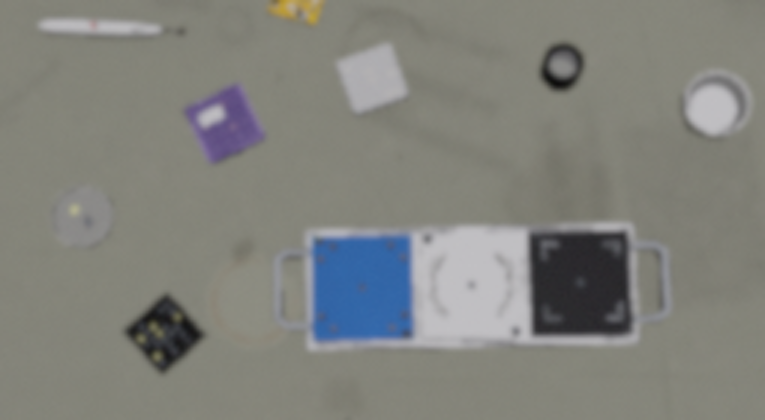

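The crop confirms the layout: the trays and box are rotated, and the nest row runs almost along y. Next I'll work out the hover move over the open tray.

```bash
cat >> h.py <<'E'
def go(pos,phi=None):
    """tool-frame shift/turn to TCP pos with closing line (tool y) at world angle phi deg (mod 180)"""
    from workcell import get_obs
    o=get_obs(); R=Ro.from_quat(o['tool_rot']).as_matrix(); y=R[:,1]
    a=np.degrees(np.arctan2(y[1],y[0])); q6=o['joint_pos'][5]
    print('t',o['clock'],'eef',o['eef_pos'].round(4),'phi',a.round(2),'q1',o['joint_pos'][0].round(2),'q6',q6.round(3),'w',round(o['grip_width'],4),'tilt',R[:,2].round(4),'F',np.round(o['ft_force'],1))
    print('d tool',(R.T@(np.array(pos)-o['eef_pos'])).round(4))
    if phi is not None:
        dd=(phi-a+90)%180-90; print('rz options',np.radians([-dd,-(dd-180*np.sign(dd))]).round(4))
E
python3 - <<'E'
from h import *
from workcell import imaging,get_obs
go([.40,.19,.20],40.8)
c=imaging.calibration('wrist');o=get_obs();R=Ro.from_quat(o['tool_rot']).as_matrix()
print('cam in tool',(R.T@(-c['R'].T@c['t']-o['eef_pos'])).round(3),(c['R']@R).round(2),c['mtx'].round(0))
E
```

```text
t 0.1 eef [0.174  0.4682 0.2305] phi 69.62 q1 1.21 q6 1.571 w 0.0855 tilt [-7.0e-04 -1.8e-03 -1.0e+00] F [-0.3  0.9 -0.7]
d tool [-0.3088 -0.182   0.0308]
rz options [ 0.5029 -2.6387]
cam in tool [ 0.08   0.    -0.142] [[-0.    1.    0.  ]
 [-0.95  0.   -0.31]
 [-0.31 -0.    0.95]] [[338.   0. 281.]
 [  0. 338. 206.]
 [  0.   0.   1.]]
```

>>> {"op": "jog_arm", "data": {
  "segments": "0 0 0.503 -0.334 -0.134 0.08 0.085;0 0 0.503 -0.334 -0.134 0.08 0.085;0 0 0.503 -0.334 -0.134 0.08 0.085;0 0 0.503 -0.334 -0.134 0.08 0.085;0 0 0.503 -0.334 -0.134 0.08 0.085;0 0 0.503 -0.334 -0.134 0.08 0.085;0 0 0.503 -0.334 -0.134 0.08 0.085;0 0 0.503 -0.334 -0.134 0.08 0.085"
}}

```text
clock: 1.1
eef_pos: [0.4401, 0.2265, 0.1509]
tool_rot: [0.417, 0.909, -0.0, -0.001]
ft_force: [-0.6, -0.5, 0.5]
grip_width: 0.0852
grasp_force: 0.0
```

```bash
python3 - <<'E'
from h import *
from workcell import imaging
go([.441,.226,.15],40.8)
c=imaging.calibration('wrist');p,d=imaging.camera('wrist');cv2.imwrite('pics/w1.png',p[:,:,::-1]);np.savez('w1.npz',p=p,d=d,**c)
E
```

```text
t 1.1 eef [0.4401 0.2265 0.1509] phi 40.75 q1 0.48 q6 1.335 w 0.0852 tilt [-1.5e-03 -3.0e-04 -1.0e+00] F [-0.6 -0.5  0.5]
d tool [-0.001   0.0004  0.0009]
rz options [-8.0000e-04  3.1408e+00]
```

View pics/w1.png

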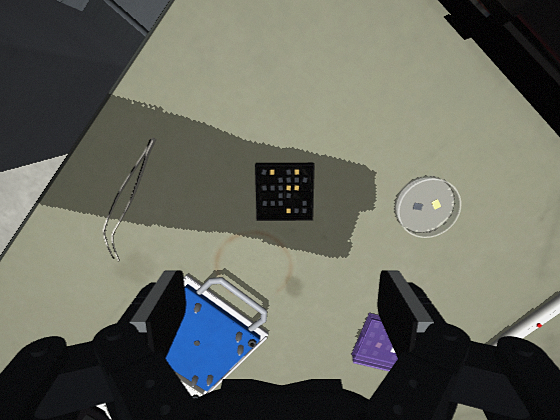

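The open tray is at (284,191), square to the image, and the dish at (427,206). Parts of the blue nest (215,340) and the purple box (378,340) show behind the fingers.

```bash
python3 - <<'E'
from h import *
c=np.load('w1.npz');p=c['p'];hsv=cv2.cvtColor(p,cv2.COLOR_RGB2HSV);H,S,V=cv2.split(hsv)
print('open',rect(c,pick(V<50,(284,191),15),.009))
g=cv2.cvtColor(p,cv2.COLOR_RGB2GRAY)
ci=cv2.HoughCircles(g,cv2.HOUGH_GRADIENT,1.5,60,param1=80,param2=25,minRadius=24,maxRadius=40)
for x,y,r in ci[0]: print('circ',x,y,r, ray(c,(x,y),.006)[0].round(4))
print('dish outline by grey',rect(c,pick((S<20)&(V>100),(427,206),25),.009))
go([.441,.226,-.002],40.8)
E
```

```text
open [442.1 227.9  50.4  52.4  41. ]
circ 428.25 206.25 31.65 [0.5487 0.3012 0.006 ]
circ 203.25 347.25 39.15 [0.4887 0.0462 0.006 ]
circ 381.75 330.75 35.85 [0.6136 0.1814 0.006 ]
circ 95.25 182.25 39.15 [0.312  0.1261 0.006 ]
circ 102.75 41.25 37.5 [0.2581 0.2271 0.006 ]
circ 249.75 285.75 35.85 [0.4793 0.1342 0.006 ]
circ 119.25 354.75 30.9 [ 0.4279 -0.019   0.006 ]
circ 137.25 233.25 32.4 [0.3664 0.1094 0.006 ]
dish outline by grey [5.474e+02 3.000e+02 5.770e+01 5.470e+01 3.000e-01]
t 1.15 eef [0.4399 0.2272 0.1512] phi 40.84 q1 0.48 q6 1.334 w 0.0848 tilt [-8.e-04 -0.e+00 -1.e+00] F [-0.6  0.6  0.3]
d tool [-0.0017  0.0002  0.1532]
rz options [ 7.0000e-04 -3.1409e+00]
```

>>> {"op": "jog_arm", "data": {
  "segments": "0 0 0 0 0.002 0.06 0.068;0 0 0 0 0.002 0.11 0.066;0 0 0 0 0.002 0.14 0.066;0 0 0 0 0.002 0.150 0.066;0 0 0 0 0.002 0.153 0.066;0 0 0 0 0.002 0.153 0.066"
}}

```text
clock: 1.9
eef_pos: [0.443, 0.229, -0.0004]
tool_rot: [0.416, 0.909, 0.001, 0.001]
ft_force: [-0.2, -0.1, 1.0]
grip_width: 0.0661
grasp_force: 0.0
```

```bash
python3 - <<'E'
from h import *
from workcell import imaging
go([.442,.228,-.003],40.8)
c=imaging.calibration('wrist');p,d=imaging.camera('wrist');cv2.imwrite('pics/w2.png',p[:,:,::-1])
E
```

```text
t 1.9 eef [ 4.43e-01  2.29e-01 -4.00e-04] phi 40.84 q1 0.48 q6 1.335 w 0.0661 tilt [ 0.0023  0.0012 -1.    ] F [-0.2 -0.1  1. ]
d tool [-0.0001 -0.0014  0.0026]
rz options [ 7.0000e-04 -3.1409e+00]
```

View pics/w2.png

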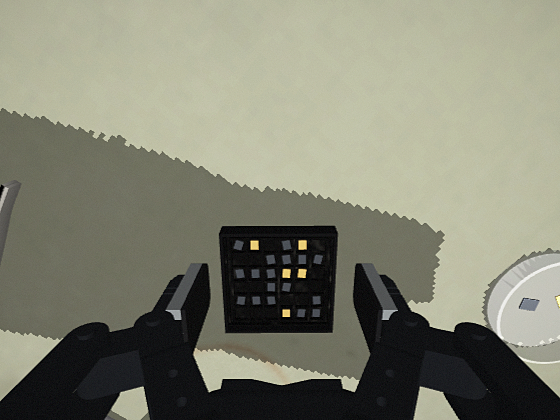

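Fingers straddle the tray evenly (pads at u≈200 and 360, tray 220–337). I'll close slightly lower, check, then lift.

>>> {"op": "jog_arm", "data": {
  "segments": "0 0 0 0 0 0.003 0.062;0 0 0 0 0 0.003 0.045;0 0 0 0 0 0.003 0.045;0 0 0 0 0 0.003 0.045;0 0 0 0 0 0.003 0.045;0 0 0 0 0 0.003 0.045"
}}

```text
clock: 2.7
eef_pos: [0.4436, 0.2287, -0.0026]
tool_rot: [0.416, 0.909, 0.001, 0.001]
ft_force: [-2.1, -0.5, 10.4]
grip_width: 0.0494
grasp_force: 67.2
```

>>> {"op": "jog_arm", "data": {
  "segments": "0 0 0 0 0 -0.004 0.045;0 0 0 0 0 -0.03 0.045;0 0 0 0 0 -0.07 0.045;0 0 0 0 0 -0.10 0.045;0 0 0 0 0 -0.10 0.045"
}}

```text
clock: 3.32
eef_pos: [0.444, 0.2289, 0.0979]
tool_rot: [0.416, 0.909, 0.002, 0.002]
ft_force: [-0.4, -0.2, -1.0]
grip_width: 0.0491
grasp_force: 62.2
```

```bash
python3 - <<'E'
from h import *
from workcell import imaging
c=imaging.calibration('wrist');p,d=imaging.camera('wrist');cv2.imwrite('pics/w3.png',p[:,:,::-1])
go([.40,-.133,.15],-1)
E
```

```text
t 3.375 eef [0.4428 0.2283 0.0962] phi 40.78 q1 0.48 q6 1.335 w 0.0489 tilt [ 0.0021  0.0011 -1.    ] F [-0.6 -0.3 -0.5]
d tool [-0.2457 -0.2682 -0.0543]
rz options [ 0.7293 -2.4123]
```

View pics/w3.png

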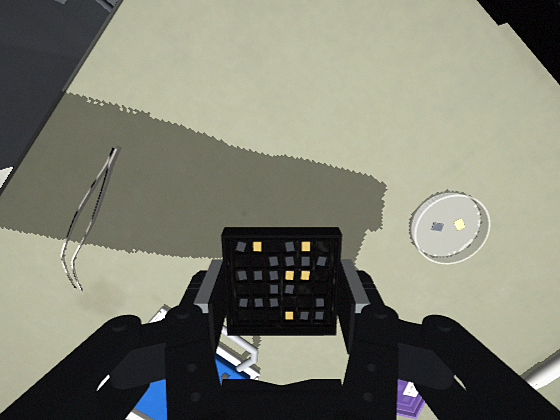

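The open tray is held level (222–340, rows 228–335). Next I'll carry it past the black nest so the camera can see the nest row.

```bash
python3 - <<'E'
from h import *
go([.473,-.19,.14],-1)
E
```

```text
t 3.375 eef [0.4428 0.2283 0.0962] phi 40.78 q1 0.48 q6 1.335 w 0.0489 tilt [ 0.0021  0.0011 -1.    ] F [-0.6 -0.3 -0.5]
d tool [-0.3365 -0.2502 -0.0442]
rz options [ 0.7293 -2.4123]
```

>>> {"op": "jog_arm", "data": {
  "segments": "0 0 0.05 -0.03 -0.022 -0.02 0.045;0 0 0.15 -0.07 -0.052 -0.035 0.045;0 0 0.25 -0.11 -0.082 -0.044 0.045;0 0 0.35 -0.15 -0.112 -0.044 0.045;0 0 0.45 -0.19 -0.142 -0.044 0.045;0 0 0.55 -0.23 -0.172 -0.044 0.045;0 0 0.64 -0.27 -0.202 -0.044 0.045;0 0 0.70 -0.31 -0.231 -0.044 0.045;0 0 0.729 -0.3365 -0.250 -0.044 0.045;0 0 0.729 -0.3365 -0.250 -0.044 0.045"
}}

```text
clock: 4.62
eef_pos: [0.4716, -0.1919, 0.1374]
tool_rot: [0.714, 0.7, -0.001, -0.001]
ft_force: [-0.2, -0.1, 0.0]
grip_width: 0.049
grasp_force: 62.2
```

>>> {"op": "jog_arm", "data": {
  "segments": "0 0 0 0 0 0 0.045"
}}

```text
clock: 4.75
eef_pos: [0.4716, -0.1894, 0.1379]
tool_rot: [0.713, 0.701, -0.0, -0.002]
ft_force: [-0.9, 1.0, -0.4]
grip_width: 0.049
grasp_force: 62.2
```

```bash
python3 - <<'E'
from h import *
from workcell import imaging
c=imaging.calibration('wrist');p,d=imaging.camera('wrist');cv2.imwrite('pics/w4.png',p[:,:,::-1]);np.savez('w4.npz',p=p,d=d,**c)
go([.473,-.133,.14],-1)
E
```

```text
t 4.8 eef [ 0.4718 -0.189   0.1382] phi -0.92 q1 -0.38 q6 1.206 w 0.0488 tilt [-0.0023  0.0013 -1.    ] F [-0.1  0.6  0.7]
d tool [ 0.056   0.0003 -0.0017]
rz options [ 1.3000e-03 -3.1403e+00]
```

View pics/w4.png

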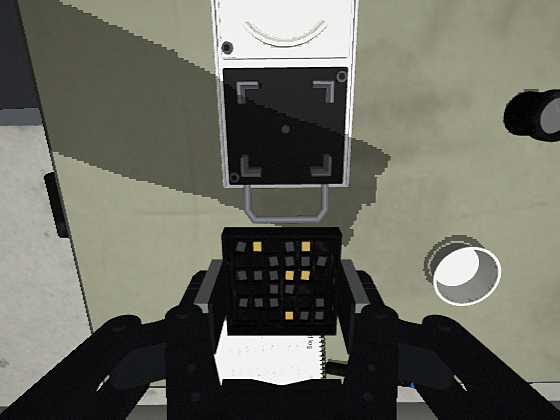

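Black nest spans (223,67)–(350,187), and its centre hole is at (286,128). The tray in hand is at (222–341, 227–334) and is slightly rotated relative to the nest.

```bash
python3 - <<'E'
from h import *
c=np.load('w4.npz');p=c['p'];d=c['d'];hsv=cv2.cvtColor(p,cv2.COLOR_RGB2HSV);H,S,V=cv2.split(hsv)
v,u=np.mgrid[:420,:560];X=(np.stack([(u-c['mtx'][0,2])/c['mtx'][0,0]*d,(v-c['mtx'][1,2])/c['mtx'][1,1]*d,d],-1)-c['t'])@c['R']
def zz(a,b): return np.median(X[b-2:b+3,a-2:a+3,2]).round(4)
print('bench',zz(440,60),zz(150,250),'plate',zz(286,150),zz(300,110),'white',zz(300,55),'post',zz(250,90),'tray rim',zz(280,231),'floor tray',zz(262,290))
zp=.016
print('hole',ray(c,(285.5,128.5),zp)[0].round(4))
m=(V<75);m[190:]=0
print('plate',rect(c,pick(m,(286,128),15),zp))
post=(V>85);post=post.astype(np.uint8);sub=np.zeros_like(post);sub[75:180,232:340]=post[75:180,232:340]
k=np.argwhere(sub)[:,::-1].astype(float);k=k[(abs(k-[286,128]).max(1)>25)]
P=(ray(c,k,zp+.015)[:,:2]*1000).astype(np.float32);print('posts',cv2.minAreaRect(P),len(k))
from workcell import get_obs
t=get_obs()['eef_pos'];print('tcp',t)
m=(V<50);m[:222]=0;m[:,:221]=0;m[:,342:]=0;m[337:]=0
q=np.argwhere(m[228:262])[:,::-1]+[0,228]
print('tray zone cols',q[:,0].min(),q[:,0].max())
zt=t[2]+.0115
# tray front edge line & side edges
for n,pt in dict(fl=(222.5,228),fr=(341,228),bl=(227,334.5),br=(335.5,334.5)).items(): print(n,ray(c,pt,zt if n[0]=='f' else zt)[0].round(4))
cv2.imwrite('pics/w4c.png',cv2.resize(p[220:345,200:360],None,fx=4,fy=4,interpolation=cv2.INTER_CUBIC)[:,:,::-1])
E
```

```text
bench -0.001 -0.0007 plate 0.0153 0.0146 white 0.015 post 0.0152 tray rim 0.1451 floor tray 0.1434
hole [ 0.4759 -0.1335  0.016 ]
plate [ 475.5 -133.7   87.4   90.9   89.6]
posts ((477.543212890625, -131.2855224609375), (69.33357238769531, 70.82323455810547), 89.73320770263672) 297
tcp [ 0.47180943 -0.18902039  0.13820655]
tray zone cols 222 341
fl [ 0.4483 -0.161   0.1497]
fr [ 0.4973 -0.1618  0.1497]
bl [ 0.4466 -0.2141  0.1497]
br [ 0.4968 -0.2148  0.1497]
```

View pics/w4c.png

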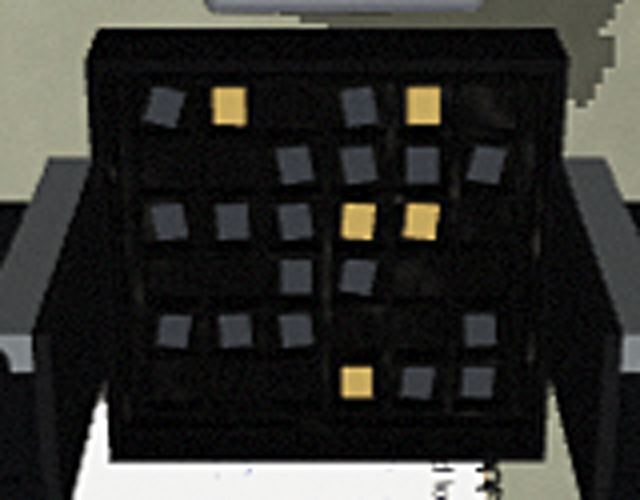

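The tray is centred on the TCP to within 1 mm. The nest centre is (0.4757, −0.1335) from both the hole and the plate outline, so the shift is +56 mm in tool x and +2.5 mm in tool y.

>>> {"op": "jog_arm", "data": {
  "segments": "0 0 -0.009 0.02 0.001 0.01 0.045;0 0 -0.009 0.045 0.0025 0.03 0.045;0 0 -0.009 0.056 0.0025 0.06 0.045;0 0 -0.009 0.056 0.0025 0.09 0.045;0 0 -0.009 0.056 0.0025 0.095 0.045;0 0 -0.009 0.056 0.0025 0.095 0.045;0 0 -0.009 0.056 0.0025 0.095 0.045"
}}

```text
clock: 5.68
eef_pos: [0.4773, -0.1343, 0.0456]
tool_rot: [0.71, 0.704, 0.001, 0.001]
ft_force: [0.2, 0.7, 0.0]
grip_width: 0.0491
grasp_force: 62.2
```

```bash
python3 - <<'E'
from h import *
from workcell import imaging
go([.4754,-.1329,.0134],-.4)
c=imaging.calibration('wrist');p,d=imaging.camera('wrist');cv2.imwrite('pics/w5.png',p[:,:,::-1])
E
```

```text
t 5.675 eef [ 0.4773 -0.1343  0.0456] phi -0.44 q1 -0.27 q6 1.304 w 0.0491 tilt [ 2.4e-03 -7.0e-04 -1.0e+00] F [0.2 0.7 0. ]
d tool [ 0.0014 -0.0019  0.0322]
rz options [-8.0000e-04  3.1408e+00]
```

View pics/w5.png

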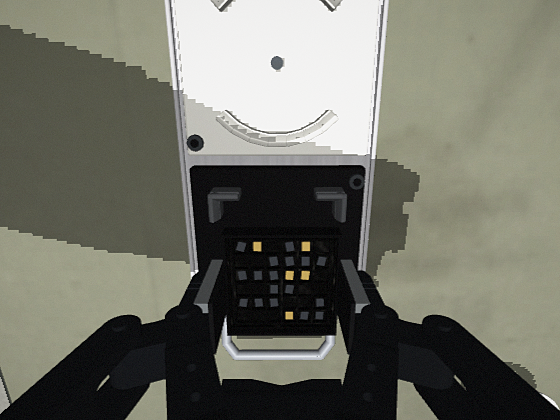

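Posts centre at u≈277 and the tray at u≈282, so the tray sits about 2 mm toward tool +y, which agrees with the pose reading. I'll correct that and lower.

>>> {"op": "jog_arm", "data": {
  "segments": "0 0 0 0.001 -0.002 0 0.045;0 0 0 0.001 -0.002 0.008 0.045;0 0 0 0.001 -0.002 0.016 0.045;0 0 0 0.001 -0.002 0.024 0.045;0 0 0 0.001 -0.002 0.028 0.045;0 0 0 0.001 -0.002 0.028 0.045"
}}

```text
clock: 6.48
eef_pos: [0.4737, -0.133, 0.0157]
tool_rot: [0.71, 0.704, -0.0, -0.001]
ft_force: [0.4, -0.1, -0.1]
grip_width: 0.0488
grasp_force: 62.2
```

```bash
python3 -c "
from h import *
go([.4754,-.1329,.0134],-.4)"
```

```text
t 6.475 eef [ 0.4737 -0.133   0.0157] phi -0.46 q1 -0.27 q6 1.305 w 0.0488 tilt [-1.2e-03  4.0e-04 -1.0e+00] F [ 0.4 -0.1 -0.1]
d tool [0.0001 0.0017 0.0023]
rz options [-1.0000e-03  3.1406e+00]
```

>>> {"op": "jog_arm", "data": {
  "segments": "0 0 0 0 0.0005 0.0015 0.045;0 0 0 0 0.0005 0.0025 0.045;0 0 0 0 0.0005 0.0025 0.045"
}}

```text
clock: 6.85
eef_pos: [0.4747, -0.1331, 0.0139]
tool_rot: [0.71, 0.704, 0.0, 0.0]
ft_force: [-0.1, -0.3, -0.3]
grip_width: 0.0489
grasp_force: 62.2
```

```bash
python3 -c "
from h import *
go([.4754,-.1329,.0134],-.4)"
```

```text
t 6.85 eef [ 0.4747 -0.1331  0.0139] phi -0.46 q1 -0.27 q6 1.305 w 0.0489 tilt [ 2.e-04 -1.e-04 -1.e+00] F [-0.1 -0.3 -0.3]
d tool [0.0002 0.0007 0.0005]
rz options [-1.0000e-03  3.1406e+00]
```

No contact yet, so down another millimetre or two.

>>> {"op": "jog_arm", "data": {
  "segments": "0 0 0 0 0 0.001 0.045;0 0 0 0 0 0.001 0.045"
}}

```text
clock: 7.1
eef_pos: [0.4748, -0.1331, 0.0134]
tool_rot: [0.71, 0.704, 0.0, 0.0]
ft_force: [-2.1, 0.5, 4.4]
grip_width: 0.0489
grasp_force: 64.8
```

>>> {"op": "jog_arm", "data": {
  "segments": "0 0 0 0 0 0.001 0.045;0 0 0 0 0 0.001 0.045"
}}

```text
clock: 7.35
eef_pos: [0.4749, -0.1332, 0.0134]
tool_rot: [0.71, 0.704, 0.0, 0.0]
ft_force: [-4.5, 0.5, 13.0]
grip_width: 0.0488
grasp_force: 68.4
```

Contact at exactly the expected height (TCP 0.0134). Release and rise.

>>> {"op": "jog_arm", "data": {
  "segments": "0 0 0 0 0 -0.001 0.06;0 0 0 0 0 -0.001 0.07;0 0 0 0 0 -0.001 0.07;0 0 0 0 0 -0.02 0.07;0 0 0 0 0 -0.06 0.07;0 0 0 0 0 -0.11 0.075;0 0 0 0 0 -0.13 0.075;0 0 0 0 0 -0.13 0.075"
}}

```text
clock: 8.35
eef_pos: [0.476, -0.1335, 0.1433]
tool_rot: [0.71, 0.704, 0.001, 0.002]
ft_force: [0.3, -0.1, 0.0]
grip_width: 0.0749
grasp_force: 0.0
```

```bash
python3 - <<'E'
from h import *
from workcell import imaging
go([.664,.0416,.14],18.8)
c=imaging.calibration('wrist');p,d=imaging.camera('wrist');cv2.imwrite('pics/w6.png',p[:,:,::-1]);np.savez('w6.npz',p=p,d=d,**c)
hsv=cv2.cvtColor(p,cv2.COLOR_RGB2HSV);H,S,V=cv2.split(hsv)
for zp,n in ((.016,'plate'),):
    m=V<75;m[:,:150]=0;m[:,420:]=0;m[260:]=0
E
```

```text
t 8.35 eef [ 0.476  -0.1335  0.1433] phi -0.46 q1 -0.27 q6 1.305 w 0.0749 tilt [ 0.0039 -0.0011 -1.    ] F [ 0.3 -0.1  0. ]
d tool [0.1766 0.1866 0.0039]
rz options [-0.3361  2.8055]
```

View pics/w6.png

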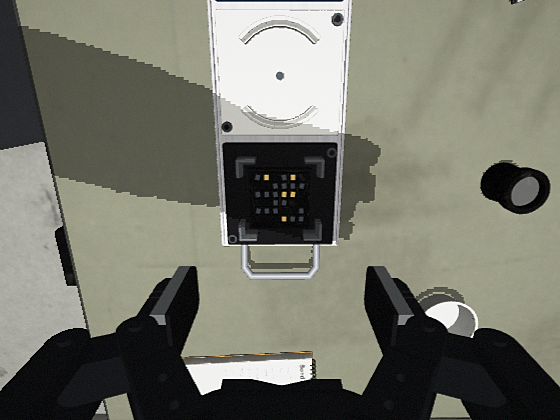

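The open tray sits flat between the four posts (250–310, 168–225). Now to the lidded tray.

>>> {"op": "jog_arm", "data": {
  "segments": "0 0 -0.336 0.177 0.187 0.004 0.085;0 0 -0.336 0.177 0.187 0.004 0.085;0 0 -0.336 0.177 0.187 0.004 0.085;0 0 -0.336 0.177 0.187 0.004 0.085;0 0 -0.336 0.177 0.187 0.004 0.085;0 0 -0.336 0.177 0.187 0.004 0.085;0 0 -0.336 0.177 0.187 0.004 0.085;0 0 -0.336 0.177 0.187 0.004 0.085"
}}

```text
clock: 9.4
eef_pos: [0.6623, 0.041, 0.1383]
tool_rot: [0.583, 0.813, -0.0, 0.0]
ft_force: [-0.2, 0.0, 0.5]
grip_width: 0.0853
grasp_force: 0.0
```

```bash
python3 - <<'E'
from h import *
from workcell import imaging
go([.664,.0416,.0],18.8)
c=imaging.calibration('wrist');p,d=imaging.camera('wrist');cv2.imwrite('pics/w7.png',p[:,:,::-1]);np.savez('w7.npz',p=p,d=d,**c)
hsv=cv2.cvtColor(p,cv2.COLOR_RGB2HSV);H,S,V=cv2.split(hsv)
print('lid',rect(c,pick((V>150)&(S<20),(284,195),30),.009))
try: print('purp',rect(c,pick((H>115)&(H<150)&(S>60),(284,60),160),.012))
except Exception as e: print(e)
E
```

```text
t 9.4 eef [0.6623 0.041  0.1383] phi 18.69 q1 0.06 q6 1.307 w 0.0853 tilt [-1.e-04 -1.e-04 -1.e+00] F [-0.2  0.   0.5]
d tool [0.     0.0018 0.1383]
rz options [-2.0000e-03  3.1396e+00]
lid [664.7  41.6  51.2  50.5  18.7]
purp [631.3 163.   58.7  36.9  21.6]
```

View pics/w7.png

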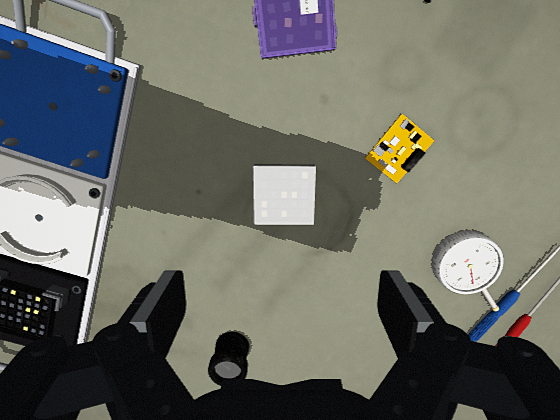

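Lidded tray at (284,195), rectangle 51×50.5 mm centred on (0.6647, 0.0416). The loupe at (230,355) is clear of the fingers. Descend and grip.

>>> {"op": "jog_arm", "data": {
  "segments": "0 0 0 0 0.0025 0.06 0.070;0 0 0 0 0.0025 0.10 0.066;0 0 0 0 0.0025 0.125 0.066;0 0 0 0 0.0025 0.135 0.066;0 0 0 0 0.0025 0.138 0.066;0 0 0 0 0.0025 0.138 0.066;0 0 0 0 0.0025 0.138 0.066"
}}

```text
clock: 10.32
eef_pos: [0.6665, 0.0433, 0.0014]
tool_rot: [0.582, 0.813, 0.001, 0.001]
ft_force: [0.2, 0.2, -0.3]
grip_width: 0.0655
grasp_force: 0.0
```

```bash
python3 -c "
from h import *
go([.6647,.0416,-.002],18.7)"
```

```text
t 10.325 eef [0.6665 0.0433 0.0014] phi 18.79 q1 0.06 q6 1.308 w 0.0655 tilt [ 2.7e-03  2.0e-04 -1.0e+00] F [ 0.2  0.2 -0.3]
d tool [-0.001  -0.0023  0.0034]
rz options [ 1.60e-03 -3.14e+00]
```

>>> {"op": "jog_arm", "data": {
  "segments": "0 0 0 -0.001 -0.001 0.003 0.062;0 0 0 -0.001 -0.001 0.003 0.045;0 0 0 -0.001 -0.001 0.003 0.045;0 0 0 -0.001 -0.001 0.003 0.045;0 0 0 -0.001 -0.001 0.003 0.045;0 0 0 -0.001 -0.001 0.003 0.045"
}}

```text
clock: 11.08
eef_pos: [0.6652, 0.0419, -0.0026]
tool_rot: [0.582, 0.813, 0.0, 0.0]
ft_force: [0.3, -0.2, 6.1]
grip_width: 0.0498
grasp_force: 64.4
```

>>> {"op": "jog_arm", "data": {
  "segments": "0 0 0 0 0 -0.004 0.045;0 0 0 0 0 -0.03 0.045;0 0 0 0 0 -0.07 0.045;0 0 0 0 0 -0.11 0.045;0 0 0 0 0 -0.14 0.045;0 0 0 0 0 -0.14 0.045"
}}

```text
clock: 11.82
eef_pos: [0.6665, 0.0421, 0.1396]
tool_rot: [0.582, 0.813, 0.002, 0.002]
ft_force: [-0.9, 0.1, -0.0]
grip_width: 0.0497
grasp_force: 63.0
```

```bash
python3 -c "
from h import *
go([.4757,-.19,.14],-.5)"
```

```text
t 11.825 eef [0.6665 0.0421 0.1396] phi 18.8 q1 0.06 q6 1.306 w 0.0497 tilt [ 5.4e-03  4.0e-04 -1.0e+00] F [-0.9  0.1 -0. ]
d tool [-0.1583 -0.2554 -0.0015]
rz options [ 0.3368 -2.8048]
```

>>> {"op": "jog_arm", "data": {
  "segments": "0 0 0.04 -0.02 -0.03 0 0.045;0 0 0.10 -0.05 -0.08 0 0.045;0 0 0.17 -0.08 -0.13 0 0.045;0 0 0.24 -0.11 -0.18 0 0.045;0 0 0.30 -0.14 -0.23 0 0.045;0 0 0.337 -0.158 -0.255 0 0.045;0 0 0.337 -0.158 -0.255 0 0.045;0 0 0.337 -0.158 -0.255 0 0.045"
}}

```text
clock: 12.82
eef_pos: [0.474, -0.1892, 0.1357]
tool_rot: [0.71, 0.704, -0.0, -0.001]
ft_force: [-0.0, 1.3, -0.0]
grip_width: 0.0494
grasp_force: 63.0
```

```bash
python3 - <<'E'
from h import *
from workcell import imaging,get_obs
go([.4757,-.1335,.0224],-.5)
c=imaging.calibration('wrist');t=get_obs()['eef_pos'];p,d=imaging.camera('wrist');cv2.imwrite('pics/w8.png',p[:,:,::-1]);np.savez('w8.npz',p=p,d=d,t=t,**c)
hsv=cv2.cvtColor(p,cv2.COLOR_RGB2HSV);H,S,V=cv2.split(hsv)
m=V<75;m[200:]=0;print('plate',rect(c,pick(m,(286,128),25),.016))
m=(V>140)&(S<25);m[:222]=0;m[:,:215]=0;m[:,350:]=0
k=pick(m,(282,280),30);print(cv2.boundingRect(k),'tray',rect(c,k,t[2]+.0116))
E
```

```text
t 12.825 eef [ 0.474  -0.1892  0.1357] phi -0.5 q1 -0.38 q6 1.199 w 0.0494 tilt [-0.0014  0.0011 -1.    ] F [-0.   1.3 -0. ]
d tool [0.0556 0.0014 0.1134]
rz options [ 1.0000e-04 -3.1415e+00]Traceback (most recent call last):
  File "<stdin>", line 4, in <module>
TypeError: numpy.savez() got multiple values for keyword argument 't'
```

View pics/w8.png

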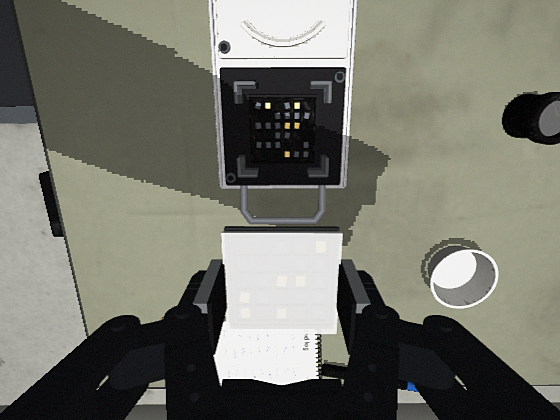

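The lidded tray is held square (222–341, 227–334) and the open tray is in the nest at (283,130). Move over and lower part-way.

>>> {"op": "jog_arm", "data": {
  "segments": "0 0 0 0.02 0.001 0.01 0.045;0 0 0 0.045 0.001 0.03 0.045;0 0 0 0.056 0.001 0.06 0.045;0 0 0 0.056 0.001 0.085 0.045;0 0 0 0.056 0.001 0.085 0.045;0 0 0 0.056 0.001 0.085 0.045;0 0 0 0.056 0.001 0.085 0.045"
}}

```text
clock: 13.75
eef_pos: [0.477, -0.134, 0.053]
tool_rot: [0.71, 0.704, 0.001, 0.001]
ft_force: [0.1, -0.3, -0.7]
grip_width: 0.0495
grasp_force: 63.0
```

```bash
python3 - <<'E'
from h import *
from workcell import imaging
go([.4750,-.1331,.0224],-.5)
c=imaging.calibration('wrist');p,d=imaging.camera('wrist')
g=cv2.cvtColor(p,cv2.COLOR_RGB2HSV)
V=g[:,:,2]
# posts: bright rows between plate edges
for r in (195,205): print(r,[i for i in range(190,375) if V[r,i]>75])
print(245,[i for i in range(205,360) if V[245,i]>140 and g[245,i,1]<25][::118])
E
```

```text
t 13.75 eef [ 0.477 -0.134  0.053] phi -0.5 q1 -0.27 q6 1.306 w 0.0495 tilt [ 2.5e-03 -7.0e-04 -1.0e+00] F [ 0.1 -0.3 -0.7]
d tool [ 0.0009 -0.0021  0.0306]
rz options [-0.      3.1416]
195 [190, 191, 192, 193, 194, 195, 360, 361, 362, 363, 364, 365, 366, 367, 368, 370, 371, 372, 373, 374]
205 [190, 191, 192, 193, 194, 195, 196, 214, 215, 342, 360, 361, 362, 363, 364, 365, 366, 367, 368, 370, 371, 372, 373, 374]
245 [222, 340]
```

Same ~2 mm offset as with the first tray (posts centre 278, tray 281), so I'll use the same correction.

>>> {"op": "jog_arm", "data": {
  "segments": "0 0 0 0.001 -0.002 0 0.045;0 0 0 0.001 -0.002 0.01 0.045;0 0 0 0.001 -0.002 0.02 0.045;0 0 0 0.001 -0.002 0.026 0.045;0 0 0 0.001 -0.002 0.026 0.045;0 0 0 0.001 -0.002 0.026 0.045"
}}

```text
clock: 14.55
eef_pos: [0.4739, -0.1328, 0.0258]
tool_rot: [0.71, 0.704, 0.0, -0.0]
ft_force: [-0.9, 0.2, -1.0]
grip_width: 0.0497
grasp_force: 63.0
```

>>> {"op": "jog_arm", "data": {
  "segments": "0 0 0 0 0.0005 0.0015 0.045;0 0 0 0 0.0005 0.0025 0.045;0 0 0 0 0.0005 0.0025 0.045"
}}

```text
clock: 14.92
eef_pos: [0.4743, -0.1328, 0.0233]
tool_rot: [0.71, 0.704, -0.0, -0.0]
ft_force: [-0.2, 0.6, -0.6]
grip_width: 0.0494
grasp_force: 63.0
```

>>> {"op": "jog_arm", "data": {
  "segments": "0 0 0 0 0 0.001 0.045;0 0 0 0 0 0.001 0.045"
}}

```text
clock: 15.18
eef_pos: [0.4744, -0.1328, 0.0224]
tool_rot: [0.71, 0.704, 0.0, 0.0]
ft_force: [-0.2, 0.5, -0.5]
grip_width: 0.0493
grasp_force: 63.0
```

>>> {"op": "jog_arm", "data": {
  "segments": "0 0 0 0 0 0.001 0.045;0 0 0 0 0 0.001 0.045"
}}

```text
clock: 15.42
eef_pos: [0.4744, -0.1328, 0.0223]
tool_rot: [0.71, 0.704, 0.0, 0.0]
ft_force: [-2.6, -0.1, 8.0]
grip_width: 0.0496
grasp_force: 64.2
```

Contact at 0.0223, as expected for the stack. Release and rise.

>>> {"op": "jog_arm", "data": {
  "segments": "0 0 0 0 0 -0.001 0.06;0 0 0 0 0 -0.001 0.07;0 0 0 0 0 -0.001 0.07;0 0 0 0 0 -0.02 0.07;0 0 0 0 0 -0.06 0.07;0 0 0 0 0 -0.11 0.085;0 0 0 0 0 -0.125 0.085;0 0 0 0 0 -0.125 0.085"
}}

```text
clock: 16.42
eef_pos: [0.475, -0.133, 0.147]
tool_rot: [0.71, 0.704, 0.001, 0.001]
ft_force: [-0.2, -0.3, -1.1]
grip_width: 0.0851
grasp_force: 0.0
```

```bash
python3 - <<'E'
from h import *
from workcell import imaging
go([.627,.173,.14],23.8)
c=imaging.calibration('wrist');p,d=imaging.camera('wrist');np.savez('w9.npz',p=p,d=d,**c)
hsv=cv2.cvtColor(p,cv2.COLOR_RGB2HSV);H,S,V=cv2.split(hsv)
m=(V>130)&(S<25);m[250:]=0;m[:155]=0;m[:,:232]=0;m[:,325:]=0
print('lidtop',rect(c,pick(m,(282,197),25),.034))
m=(V<75);m[:110]=0;m[260:]=0;m[:,:205]=0;m[:,355:]=0;print('plate',rect(c,pick(m,(282,195),30),.016))
E
```

```text
t 16.425 eef [ 0.475 -0.133  0.147] phi -0.51 q1 -0.27 q6 1.307 w 0.0851 tilt [ 2.3e-03 -7.0e-04 -1.0e+00] F [-0.2 -0.3 -1.1]
d tool [0.3073 0.1492 0.0072]
rz options [-0.4244  2.7172]
lidtop [ 474.9 -132.8   50.5   51.    89.5]
plate [ 475.6 -132.8   88.2   91.1   89.6]
```

The stack is centred to within 1 mm (lid 474.9, −132.8; plate 475.6, −132.8) and square to the nest. Now to the purple box.

>>> {"op": "jog_arm", "data": {
  "segments": "0 0 -0.424 0.307 0.149 0.007 0.085;0 0 -0.424 0.307 0.149 0.007 0.085;0 0 -0.424 0.307 0.149 0.007 0.085;0 0 -0.424 0.307 0.149 0.007 0.085;0 0 -0.424 0.307 0.149 0.007 0.085;0 0 -0.424 0.307 0.149 0.007 0.085;0 0 -0.424 0.307 0.149 0.007 0.085;0 0 -0.424 0.307 0.149 0.007 0.085;0 0 -0.424 0.307 0.149 0.007 0.085"
}}

```text
clock: 17.6
eef_pos: [0.6253, 0.1714, 0.1387]
tool_rot: [0.547, 0.837, -0.001, -0.001]
ft_force: [1.0, -0.3, -0.1]
grip_width: 0.0853
grasp_force: 0.0
```

```bash
python3 - <<'E'
from h import *
from workcell import imaging
go([.627,.173,.0],23.8)
c=imaging.calibration('wrist');p,d=imaging.camera('wrist');cv2.imwrite('pics/w10.png',p[:,:,::-1]);np.savez('w10.npz',p=p,d=d,**c)
hsv=cv2.cvtColor(p,cv2.COLOR_RGB2HSV);H,S,V=cv2.split(hsv)
m=((H>115)&(H<150)&(S>60)).astype(np.uint8);m=cv2.morphologyEx(m,cv2.MORPH_CLOSE,np.ones((5,5)))
k=pick(m,(284,195),40);print('purp',cv2.boundingRect(k),rect(c,k,.012),rect(c,k,.006))
# dish
g=cv2.cvtColor(p,cv2.COLOR_RGB2GRAY)
E
```

```text
t 17.6 eef [0.6253 0.1714 0.1387] phi 23.68 q1 0.27 q6 1.425 w 0.0853 tilt [-1.7e-03 -7.0e-04 -1.0e+00] F [ 1.  -0.3 -0.1]
d tool [0.0008 0.0024 0.1387]
rz options [-2.1000e-03  3.1395e+00]
purp (249, 161, 71, 67) [626.8 173.5  58.4  56.5  25.2] [627.6 171.9  59.7  57.8  25.2]
```

View pics/w10.png

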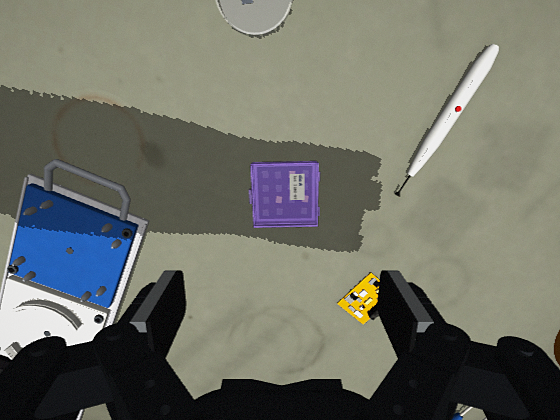

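Purple box at (285,195), with what looks like a latch bump on its left edge near (250,195). I have one picture left, so I'll check the protruding sides numerically.

```bash
python3 - <<'E'
from h import *
c=np.load('w10.npz');p=c['p'];hsv=cv2.cvtColor(p,cv2.COLOR_RGB2HSV);H,S,V=cv2.split(hsv)
m=((H>115)&(H<150)&(S>60)).astype(np.uint8);m=cv2.morphologyEx(m,cv2.MORPH_CLOSE,np.ones((5,5)))
m[:150]=0;m[240:]=0;m[:,:230]=0;m[:,340:]=0
k=cv2.findContours(m,cv2.RETR_EXTERNAL,cv2.CHAIN_APPROX_NONE)[0];k=max(k,key=cv2.contourArea)[:,0]
P=ray(c,k,.008)[:,:2]*1000-[627,172.6]
a=np.radians(24.2);Q=P@np.array([[np.cos(a),-np.sin(a)],[np.sin(a),np.cos(a)]])  # cols: along tool y, along tool x
for s in range(-24,25,6):
    r=Q[abs(Q[:,1]-s)<2,0]; q=Q[abs(Q[:,0]-s)<2,1]; print(s,'toolY ext',r.min().round(1),r.max().round(1),'toolX ext',q.min().round(1),q.max().round(1))
for r in range(165,228,6): 
    w=np.where(m[r])[0];print(r,w.min(),w.max(),end='; ')
E
```

```text
-24 toolY ext -26.6 28.6 toolX ext -29.0 27.9
-18 toolY ext -26.4 30.2 toolX ext -29.0 27.9
-12 toolY ext -27.0 30.1 toolX ext -29.1 27.8
-6 toolY ext -29.3 28.2 toolX ext -28.2 27.7
0 toolY ext -29.1 28.9 toolX ext -28.3 27.7
6 toolY ext -28.9 28.7 toolX ext -28.3 28.5
12 toolY ext -27.0 29.4 toolX ext -28.3 28.4
18 toolY ext -26.7 29.3 toolX ext -28.4 28.4
24 toolY ext -27.3 28.3 toolX ext -28.4 28.3
165 250 318; 171 250 318; 177 251 319; 183 251 318; 189 249 318; 195 249 318; 201 249 317; 207 252 319; 213 253 319; 219 253 317; 225 253 317;
```

The latch is on −tool y and the hinge lugs on +tool y, so the box's x axis lies along the current closing line. I'll turn the gripper a quarter so it grips the 56 mm sides (phi 114.8°).

>>> {"op": "jog_arm", "data": {
  "segments": "0 0 -1.59 0 0.0025 0.04 0.085;0 0 -1.59 0 0.0025 0.06 0.080;0 0 -1.59 0 0.0025 0.06 0.075;0 0 -1.59 0 0.0025 0.06 0.075;0 0 -1.59 0 0.0025 0.06 0.075;0 0 -1.59 0 0.0025 0.06 0.075;0 0 -1.59 0 0.0025 0.06 0.075;0 0 -1.59 0 0.0025 0.06 0.075;0 0 -1.59 0 0.0025 0.06 0.075;0 0 -1.59 0 0.0025 0.06 0.075"
}}

```text
clock: 18.9
eef_pos: [0.6284, 0.1729, 0.0798]
tool_rot: [-0.214, 0.977, -0.0, 0.0]
ft_force: [0.1, 0.0, -0.3]
grip_width: 0.075
grasp_force: 0.0
```

```bash
python3 - <<'E'
from h import *
from workcell import imaging
go([.6275,.1725,-.0026],114.8)
c=imaging.calibration('wrist');p,d=imaging.camera('wrist')
hsv=cv2.cvtColor(p,cv2.COLOR_RGB2HSV);H,S,V=cv2.split(hsv)
m=((H>115)&(H<150)&(S>60)).astype(np.uint8);m=cv2.morphologyEx(m,cv2.MORPH_CLOSE,np.ones((7,7)))
k=pick(m,(284,225),60);print('purp',cv2.boundingRect(k),rect(c,k,.013),rect(c,k,.006))
E
```

```text
t 18.9 eef [0.6284 0.1729 0.0798] phi 114.73 q1 0.27 q6 -0.163 w 0.075 tilt [ 4.e-04  1.e-04 -1.e+00] F [ 0.1  0.  -0.3]
d tool [0.001  0.     0.0824]
rz options [-1.1000e-03  3.1404e+00]
purp (240, 177, 86, 83) [626.1 172.5  57.5  54.9  24.9] [628.5 173.6  59.4  56.7  24.9]
```

>>> {"op": "jog_arm", "data": {
  "segments": "0 0 0 0.001 0 0.04 0.072;0 0 0 0.001 0 0.065 0.072;0 0 0 0.001 0 0.077 0.072;0 0 0 0.001 0 0.079 0.072;0 0 0 0.001 0 0.080 0.05;0 0 0 0.001 0 0.080 0.05;0 0 0 0.001 0 0.080 0.05;0 0 0 0.001 0 0.080 0.05;0 0 0 0.001 0 0.080 0.05;0 0 0 0.001 0 0.080 0.05"
}}

```text
clock: 20.2
eef_pos: [0.6287, 0.1738, 0.001]
tool_rot: [-0.215, 0.977, 0.0, 0.002]
ft_force: [-0.3, -0.1, 5.8]
grip_width: 0.0538
grasp_force: 63.4
```

>>> {"op": "jog_arm", "data": {
  "segments": "0 0 0 0 0 0 0.05"
}}

```text
clock: 20.32
eef_pos: [0.6287, 0.1738, 0.001]
tool_rot: [-0.215, 0.977, 0.0, 0.002]
ft_force: [0.8, -0.4, 6.4]
grip_width: 0.0536
grasp_force: 63.4
```

>>> {"op": "jog_arm", "data": {
  "segments": "0 0 0 0 0 -0.004 0.05;0 0 0 0 0 -0.03 0.05;0 0 0 0 0 -0.07 0.05;0 0 0 0 0 -0.11 0.05;0 0 0 0 0 -0.14 0.05;0 0 0 0 0 -0.14 0.05;0 0 0 0 0 -0.14 0.05"
}}

```text
clock: 21.2
eef_pos: [0.6266, 0.1733, 0.138]
tool_rot: [-0.215, 0.977, -0.0, -0.001]
ft_force: [0.1, 0.4, 0.1]
grip_width: 0.0536
grasp_force: 63.0
```

```bash
python3 -c "
from h import *
go([.477,.112,.14],179.5)"
```

```text
t 21.2 eef [0.6266 0.1733 0.138 ] phi 114.88 q1 0.27 q6 -0.164 w 0.0536 tilt [-2.1e-03 -6.0e-04 -1.0e+00] F [0.1 0.4 0.1]
d tool [ 0.1615  0.0074 -0.0016]
rz options [-1.1278  2.0138]
```

>>> {"op": "jog_arm", "data": {
  "segments": "0 0 -0.15 0.03 0.001 0 0.05;0 0 -0.3 0.07 0.003 0 0.05;0 0 -0.45 0.11 0.005 0 0.05;0 0 -0.6 0.14 0.007 0 0.05;0 0 -0.75 0.1615 0.0075 0 0.05;0 0 -0.9 0.1615 0.0075 0 0.05;0 0 -1.05 0.1615 0.0075 0 0.05;0 0 -1.128 0.1615 0.0075 0 0.05;0 0 -1.128 0.1615 0.0075 0 0.05;0 0 -1.128 0.1615 0.0075 0 0.05"
}}

```text
clock: 22.45
eef_pos: [0.477, 0.1122, 0.1383]
tool_rot: [-0.704, 0.711, 0.001, -0.001]
ft_force: [0.7, -0.5, -0.2]
grip_width: 0.0537
grasp_force: 63.0
```

```bash
python3 - <<'E'
from h import *
from workcell import imaging,get_obs
go([.477,.055,.017],179.5)
c=imaging.calibration('wrist');T=get_obs()['eef_pos'];p,d=imaging.camera('wrist');cv2.imwrite('pics/w11.png',p[:,:,::-1]);np.savez('w11.npz',p=p,d=d,T=T,**c)
hsv=cv2.cvtColor(p,cv2.COLOR_RGB2HSV);H,S,V=cv2.split(hsv)
m=((H>98)&(H<114)&(S>120)).astype(np.uint8);m[215:]=0
k=pick(m,(284,128),40);print('blue',cv2.boundingRect(k),rect(c,k,.016))
m=((H>115)&(H<150)&(S>60)).astype(np.uint8);m=cv2.morphologyEx(m,cv2.MORPH_CLOSE,np.ones((7,7)))
m[:215]=0
k=pick(m,(284,285),40);print('purp',cv2.boundingRect(k),rect(c,k,T[2]+.012))
for r in range(222,345,8):
    w=np.where(m[r])[0]; print(r,w.min() if len(w) else 0,w.max() if len(w) else 0,end='; ')
E
```

```text
t 22.45 eef [0.477  0.1122 0.1383] phi 179.44 q1 0.23 q6 -1.33 w 0.0537 tilt [-2.1e-03 -5.0e-04 -1.0e+00] F [ 0.7 -0.5 -0.2]
d tool [ 0.0571 -0.0008  0.1213]
rz options [-1.0000e-03  3.1406e+00]
blue (219, 65, 125, 118) [476.8  54.3  86.9  90.7  89.5]
purp (0, 217, 560, 203) [478.8 133.6 109.4 283.1  89.2]
222 221 342; 230 216 347; 238 216 346; 246 217 345; 254 217 345; 262 217 345; 270 217 345; 278 187 375; 286 183 379; 294 181 384; 302 175 388; 310 168 397; 318 113 453; 326 97 466; 334 86 475; 342 78 482;
```

View pics/w11.png

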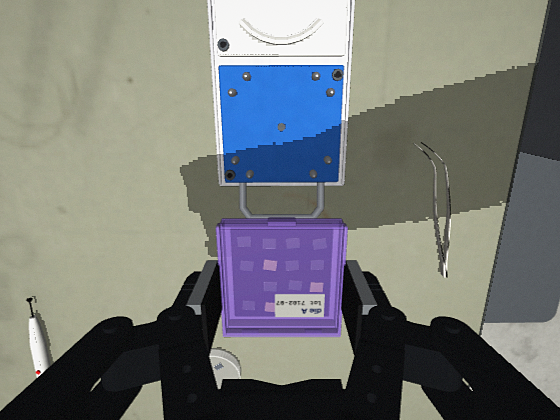

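Box in hand spans (216–347, 218–338), with the latch toward the nest and the hinge behind. The blue nest spans (219–344, 65–183), and its hole is at (281,127).

```bash
python3 - <<'E'
from h import *
c=np.load('w11.npz');T=c['T'];p=c['p'];print(T)
print('hole',ray(c,(281.5,127),.016)[0])
for r in (218,222,226,230): print(r,ray(c,(281.5,r),T[2]+.012)[0].round(4),ray(c,(281.5,r),T[2]+.003)[0].round(4))
for r in (332,335,338): print(r,ray(c,(281.5,r),T[2]+.012)[0].round(4),ray(c,(281.5,r),T[2]+.004)[0].round(4))
print('sides',ray(c,[(217,260),(345,260)],T[2]+.012).round(4))
for u in (232,330): print('col',u,[(r,p[r,u].tolist()) for r in list(range(214,236,2))+list(range(326,342,2))])
E
```

```text
[0.47702703 0.11215853 0.13827665]
hole [0.47643238 0.054631   0.016     ]
218 [0.4771 0.0793 0.1503] [0.4771 0.0826 0.1413]
222 [0.4772 0.0811 0.1503] [0.4772 0.0845 0.1413]
226 [0.4772 0.0828 0.1503] [0.4772 0.0864 0.1413]
230 [0.4772 0.0846 0.1503] [0.4772 0.0883 0.1413]
332 [0.4777 0.1352 0.1503] [0.4777 0.1415 0.1423]
335 [0.4777 0.1368 0.1503] [0.4777 0.1433 0.1423]
338 [0.4777 0.1385 0.1503] [0.4777 0.1451 0.1423]
sides [[0.5048 0.0981 0.1503]
 [0.4502 0.0987 0.1503]]
col 232 [(214, [99, 100, 85]), (216, [101, 101, 86]), (218, [69, 63, 79]), (220, [83, 65, 117]), (222, [88, 71, 125]), (224, [101, 81, 151]), (226, [113, 86, 156]), (228, [140, 106, 202]), (230, [114, 87, 167]), (232, [109, 85, 162]), (234, [109, 82, 160]), (326, [156, 123, 209]), (328, [72, 58, 101]), (330, [92, 75, 125]), (332, [93, 75, 131]), (334, [149, 116, 205]), (336, [156, 132, 196]), (338, [174, 178, 147]), (340, [170, 169, 147])]
col 330 [(214, [101, 99, 84]), (216, [99, 97, 82]), (218, [65, 56, 71]), (220, [81, 66, 117]), (222, [88, 74, 126]), (224, [105, 78, 153]), (226, [108, 83, 153]), (228, [140, 107, 200]), (230, [111, 88, 163]), (232, [115, 88, 163]), (234, [106, 81, 159]), (326, [151, 121, 208]), (328, [79, 62, 107]), (330, [87, 73, 122]), (332, [90, 71, 126]), (334, [147, 118, 206]), (336, [154, 131, 195]), (338, [172, 174, 145]), (340, [168, 170, 147])]
```

>>> {"op": "jog_arm", "data": {
  "segments": "0 0 0 0.02 0 0.01 0.05;0 0 0 0.045 0 0.03 0.05;0 0 0 0.057 0 0.06 0.05;0 0 0 0.057 0 0.09 0.05;0 0 0 0.057 0 0.09 0.05;0 0 0 0.057 0 0.09 0.05;0 0 0 0.057 0 0.09 0.05"
}}

```text
clock: 23.38
eef_pos: [0.4785, 0.0557, 0.0507]
tool_rot: [-0.704, 0.71, -0.001, 0.001]
ft_force: [0.4, 0.1, -0.8]
grip_width: 0.0535
grasp_force: 63.1
```

```bash
python3 - <<'E'
from h import *
from workcell import imaging,get_obs
go([.4761,.0552,.017],179.5)
c=imaging.calibration('wrist');p,d=imaging.camera('wrist');np.savez('w12.npz',p=p,d=d,**c)
hsv=cv2.cvtColor(p,cv2.COLOR_RGB2HSV);H,S,V=cv2.split(hsv)
m=((H>98)&(H<114)&(S>120)).astype(np.uint8)
for r in (180,190,200,205): w=np.where(m[r,:])[0];print(r,w.min(),w.max(),ray(c,[(w.min(),r),(w.max(),r)],.016)[:,:2].mean(0).round(4))
w=np.where(m[100:260,281])[0]+100;print('col281',w.min(),w.max(),ray(c,(281,w.min()),.016)[0].round(4))
m=((H>115)&(H<150)&(S>60)); w=np.where(m[240,200:365])[0]+200;print('box cols',w.min(),w.max())
E
```

```text
t 23.375 eef [0.4785 0.0557 0.0507] phi 179.52 q1 0.12 q6 -1.447 w 0.0535 tilt [ 2.7e-03  3.0e-04 -1.0e+00] F [ 0.4  0.1 -0.8]
d tool [0.0005 0.0025 0.0337]
rz options [ 4.0000e-04 -3.1412e+00]
180 201 354 [0.4808 0.0183]
190 202 368 [0.4768 0.0239]
200 203 367 [0.4769 0.0295]
205 203 367 [0.4769 0.0324]
col281 165 216 [0.4789 0.0102 0.016 ]
box cols 216 346
```

>>> {"op": "jog_arm", "data": {
  "segments": "0 0 0 0.0005 0.002 0 0.05;0 0 0 0.0005 0.002 0.01 0.05;0 0 0 0.0005 0.002 0.02 0.05;0 0 0 0.0005 0.002 0.028 0.05;0 0 0 0.0005 0.002 0.028 0.05;0 0 0 0.0005 0.002 0.028 0.05"
}}

```text
clock: 24.18
eef_pos: [0.4753, 0.0548, 0.0212]
tool_rot: [-0.704, 0.71, 0.0, -0.0]
ft_force: [-0.3, -0.4, -0.3]
grip_width: 0.0535
grasp_force: 63.1
```

>>> {"op": "jog_arm", "data": {
  "segments": "0 0 0 0 0 0.0015 0.05;0 0 0 0 0 0.0025 0.05;0 0 0 0 0 0.0025 0.05"
}}

```text
clock: 24.55
eef_pos: [0.4753, 0.0548, 0.0189]
tool_rot: [-0.704, 0.71, -0.0, 0.0]
ft_force: [-0.6, 0.1, -0.6]
grip_width: 0.0537
grasp_force: 63.1
```

>>> {"op": "jog_arm", "data": {
  "segments": "0 0 0 0 -0.0008 0.001 0.05;0 0 0 0 -0.0008 0.001 0.05"
}}

```text
clock: 24.8
eef_pos: [0.4761, 0.0548, 0.0178]
tool_rot: [-0.704, 0.71, -0.0, 0.0]
ft_force: [-0.0, -0.9, -0.3]
grip_width: 0.0536
grasp_force: 63.1
```

>>> {"op": "jog_arm", "data": {
  "segments": "0 0 0 0 0 0.001 0.05;0 0 0 0 0 0.001 0.05"
}}

```text
clock: 25.05
eef_pos: [0.4762, 0.0548, 0.0169]
tool_rot: [-0.704, 0.71, -0.0, 0.0]
ft_force: [0.1, -0.2, 0.6]
grip_width: 0.0536
grasp_force: 63.3
```

>>> {"op": "jog_arm", "data": {
  "segments": "0 0 0 0 0 0.001 0.05;0 0 0 0 0 0.001 0.05"
}}

```text
clock: 25.3
eef_pos: [0.4762, 0.0548, 0.0169]
tool_rot: [-0.704, 0.71, -0.0, 0.0]
ft_force: [-2.4, -0.8, 10.1]
grip_width: 0.0532
grasp_force: 64.1
```

Contact at 0.0169, so the box is on the floor. Release and head for the dish.

>>> {"op": "jog_arm", "data": {
  "segments": "0 0 0 0 0 -0.001 0.06;0 0 0 0 0 -0.001 0.072;0 0 0 0 0 -0.001 0.072;0 0 0 0 0 -0.02 0.072;0 0 0 0 0 -0.06 0.072;0 0 0 0 0 -0.11 0.085;0 0 0 0 0 -0.13 0.085;0 0 0 0 0 -0.13 0.085"
}}

```text
clock: 26.3
eef_pos: [0.4774, 0.055, 0.1473]
tool_rot: [-0.704, 0.71, -0.001, 0.002]
ft_force: [0.9, 0.4, -0.3]
grip_width: 0.085
grasp_force: 0.0
```

```bash
python3 - <<'E'
from h import *
from workcell import imaging
go([.548,.301,.14],179.5)
c=imaging.calibration('wrist');p,d=imaging.camera('wrist');np.savez('w13.npz',p=p,d=d,**c)
hsv=cv2.cvtColor(p,cv2.COLOR_RGB2HSV);H,S,V=cv2.split(hsv)
m=((H>115)&(H<150)&(S>60)).astype(np.uint8);m=cv2.morphologyEx(m,cv2.MORPH_CLOSE,np.ones((7,7)))
m[270:]=0;k=pick(m,(284,195),30);print('purp',cv2.boundingRect(k),rect(c,k,.029))
v,u=np.mgrid[:420,:560];X=(np.stack([(u-c['mtx'][0,2])/c['mtx'][0,0]*d,(v-c['mtx'][1,2])/c['mtx'][1,1]*d,d],-1)-c['t'])@c['R']
x0,y0,w,h=cv2.boundingRect(k)
print('z of lid quadrants',[np.median(X[y0+h*i//4:y0+h*i//4+4,x0+w*j//4:x0+w*j//4+4,2]).round(4) for i in(1,3) for j in (1,3)])
E
```

```text
t 26.3 eef [0.4774 0.055  0.1473] phi 179.51 q1 0.11 q6 -1.448 w 0.085 tilt [ 4.e-03  4.e-04 -1.e+00] F [ 0.9  0.4 -0.3]
d tool [-0.2466 -0.0684  0.0077]
rz options [ 2.0000e-04 -3.1414e+00]
purp (248, 161, 71, 69) [476.7  51.4  56.8  55.2  89.6]
z of lid quadrants [np.float64(0.0285), np.float64(0.0283), np.float64(0.0283), np.float64(0.0289)]
```

The box lies flat (lid z 0.0283–0.0289 at four points) and centred within tolerance. Now the dish.

>>> {"op": "jog_arm", "data": {
  "segments": "0 0 0 -0.247 -0.068 0.007 0.085;0 0 0 -0.247 -0.068 0.007 0.085;0 0 0 -0.247 -0.068 0.007 0.085;0 0 0 -0.247 -0.068 0.007 0.085;0 0 0 -0.247 -0.068 0.007 0.085;0 0 0 -0.247 -0.068 0.007 0.085;0 0 0 -0.247 -0.068 0.007 0.085"
}}

```text
clock: 27.22
eef_pos: [0.5455, 0.2996, 0.1379]
tool_rot: [-0.704, 0.711, 0.0, -0.001]
ft_force: [-0.8, -0.4, 0.3]
grip_width: 0.0849
grasp_force: 0.0
```

```bash
python3 - <<'E'
from h import *
from workcell import imaging
go([.548,.301,.0],179.5)
c=imaging.calibration('wrist');p,d=imaging.camera('wrist');cv2.imwrite('pics/w14.png',p[:,:,::-1]);np.savez('w14.npz',p=p,d=d,**c)
g=cv2.cvtColor(p,cv2.COLOR_RGB2GRAY);z=np.zeros_like(g);
ci=cv2.HoughCircles(g[120:280,200:370],cv2.HOUGH_GRADIENT,1.5,10,param1=60,param2=20,minRadius=27,maxRadius=40)
for x,y,r in ci[0][:4]: print('circ',x+200,y+120,r, ray(c,(x+200,y+120),.003)[0].round(4),ray(c,(x+200,y+120),.012)[0].round(4))
hsv=cv2.cvtColor(p,cv2.COLOR_RGB2HSV);H,S,V=cv2.split(hsv)
m=(S<25)&(V>60);m[280:]=0
k=pick(m,(284,195),35);print(cv2.boundingRect(k),rect(c,k,.012),rect(c,k,.0))
E
```

```text
t 27.225 eef [0.5455 0.2996 0.1379] phi 179.42 q1 0.5 q6 -1.058 w 0.0849 tilt [-0.0019 -0.0014 -1.    ] F [-0.8 -0.4  0.3]
d tool [-0.0017 -0.0027  0.1379]
rz options [-1.3000e-03  3.1403e+00]
circ 278.75 195.75 31.95 [0.5478 0.3003 0.003 ] [0.5477 0.2976 0.012 ]
(246, 164, 67, 66) [547.8 299.4  55.   55.4  44.3] [547.9 303.   57.5  57.9  44.3]
```

The two estimates agree: the dish centre is (0.5477, 0.300), diameter 55 mm. Descend and grip.

>>> {"op": "jog_arm", "data": {
  "segments": "0 0 0 0 -0.002 0.06 0.075;0 0 0 0 -0.002 0.10 0.070;0 0 0 0 -0.002 0.125 0.070;0 0 0 0 -0.002 0.134 0.070;0 0 0 0 -0.002 0.136 0.070;0 0 0 0 -0.002 0.136 0.070"
}}

```text
clock: 28.02
eef_pos: [0.5492, 0.3014, 0.0043]
tool_rot: [-0.704, 0.71, -0.0, 0.001]
ft_force: [-0.4, -0.8, 0.1]
grip_width: 0.0698
grasp_force: 0.0
```

```bash
python3 -c "
from h import *
go([.5477,.300,.0005],179.5)"
```

```text
t 28.025 eef [0.5492 0.3014 0.0043] phi 179.48 q1 0.5 q6 -1.06 w 0.0698 tilt [ 0.0022  0.0012 -1.    ] F [-0.4 -0.8  0.1]
d tool [0.0015 0.0015 0.0038]
rz options [-4.0000e-04  3.1412e+00]
```

>>> {"op": "jog_arm", "data": {
  "segments": "0 0 0 0.0012 0.001 0.0035 0.065;0 0 0 0.0012 0.001 0.0035 0.065;0 0 0 0.0012 0.001 0.0035 0.05;0 0 0 0.0012 0.001 0.0035 0.05;0 0 0 0.0012 0.001 0.0035 0.05;0 0 0 0.0012 0.001 0.0035 0.05;0 0 0 0.0012 0.001 0.0035 0.05"
}}

```text
clock: 28.9
eef_pos: [0.5478, 0.3004, 0.0002]
tool_rot: [-0.704, 0.71, -0.0, 0.001]
ft_force: [-0.1, -0.8, 5.2]
grip_width: 0.0517
grasp_force: 63.1
```

>>> {"op": "jog_arm", "data": {
  "segments": "0 0 0 0 0 -0.004 0.05;0 0 0 0 0 -0.03 0.05;0 0 0 0 0 -0.07 0.05;0 0 0 0 0 -0.11 0.05;0 0 0 0 0 -0.14 0.05;0 0 0 0 0 -0.14 0.05;0 0 0 0 0 -0.14 0.05"
}}

```text
clock: 29.78
eef_pos: [0.5464, 0.2996, 0.1379]
tool_rot: [-0.704, 0.71, 0.0, -0.001]
ft_force: [-0.6, -0.1, -1.6]
grip_width: 0.0519
grasp_force: 62.7
```

```bash
python3 -c "
from h import *
go([.4765,.018,.14],179.5)"
```

```text
t 29.775 eef [0.5464 0.2996 0.1379] phi 179.51 q1 0.5 q6 -1.061 w 0.0519 tilt [-0.002  -0.0011 -1.    ] F [-0.6 -0.1 -1.6]
d tool [ 0.2822  0.0675 -0.0016]
rz options [ 2.0000e-04 -3.1414e+00]
```

>>> {"op": "jog_arm", "data": {
  "segments": "0 0 0 0.03 0.007 0 0.05;0 0 0 0.07 0.017 0 0.05;0 0 0 0.12 0.028 0 0.05;0 0 0 0.17 0.04 0 0.05;0 0 0 0.22 0.052 0 0.05;0 0 0 0.26 0.062 0 0.05;0 0 0 0.282 0.0675 0 0.05;0 0 0 0.282 0.0675 0 0.05;0 0 0 0.282 0.0675 0 0.05"
}}

```text
clock: 30.9
eef_pos: [0.4768, 0.0191, 0.1383]
tool_rot: [-0.704, 0.71, 0.001, -0.001]
ft_force: [0.4, -0.3, -0.2]
grip_width: 0.052
grasp_force: 62.7
```

```bash
python3 - <<'E'
from h import *
from workcell import imaging,get_obs
go([.4762,-.0395,.0165],179.5)
c=imaging.calibration('wrist');T=get_obs()['eef_pos'];p,d=imaging.camera('wrist');cv2.imwrite('pics/w15.png',p[:,:,::-1]);np.savez('w15.npz',p=p,d=d,T=T,**c)
g=cv2.cvtColor(p,cv2.COLOR_RGB2GRAY)
ci=cv2.HoughCircles(g[200:350,205:360],cv2.HOUGH_GRADIENT,1.5,10,param1=60,param2=20,minRadius=48,maxRadius=70)
for x,y,r in (ci[0][:4] if ci is not None else []): print('dish',x+205,y+200,r,ray(c,(x+205,y+200),T[2]+.012)[0].round(4))
V=cv2.cvtColor(p,cv2.COLOR_RGB2HSV)[:,:,2]
m=(V<120).astype(np.uint8);sub=np.zeros_like(m);sub[110:145,265:300]=m[110:145,265:300]
k=pick(sub,(282,127),20);M=k[:,0].mean(0);print('hole',M,cv2.contourArea(k),ray(c,M,.016)[0].round(4))
E
```

```text
t 30.9 eef [0.4768 0.0191 0.1383] phi 179.51 q1 0.04 q6 -1.523 w 0.052 tilt [-1.9e-03  4.0e-04 -1.0e+00] F [ 0.4 -0.3 -0.2]
d tool [ 5.860e-02 -1.000e-04  1.218e-01]
rz options [ 3.0000e-04 -3.1413e+00]
dish 280.75 274.25 62.55 [0.4775 0.0121 0.1503]
dish 280.75 260.75 60.9 [0.4774 0.0056 0.1503]
dish 280.75 284.75 55.95 [0.4775 0.0173 0.1503]
dish 280.75 298.25 65.85 [0.4776 0.0241 0.1503]
hole [281.38888889 125.        ] 30.0 [ 0.4764 -0.0399  0.016 ]
```

The nest hole gives (0.4764, −0.0399), agreeing with the row spacing. The dish circle fit is ambiguous, so I'll check the dish's position in the grip from the depth map and edge profiles.

```bash
python3 - <<'E'
from h import *
c=np.load('w15.npz');p=c['p'];d=c['d'];T=c['T']
v,u=np.mgrid[:420,:560];X=(np.stack([(u-c['mtx'][0,2])/c['mtx'][0,0]*d,(v-c['mtx'][1,2])/c['mtx'][1,1]*d,d],-1)-c['t'])@c['R']
Y=X-T
for col in (250,281,312): print(col,[(r,p[r,col].mean().astype(int),(Y[r,col]*1000).round(0).astype(int).tolist()[1:]) for r in list(range(208,240,3))+list(range(318,350,3))])
m=(Y[...,2]>.006)&(Y[...,2]<.016)&(abs(Y[...,1])<.04)&(abs(Y[...,0])<.032)
Q=Y[m]*1000;print(len(Q),np.percentile(Q,[1,50,99],axis=0).round(1).tolist())
f=Q[(abs(Q[:,0])<15)];print('y range mid',np.percentile(f[:,1],[1,99]).round(1))
E
```

```text
250 [(208, np.int64(71), [7, -122]), (211, np.int64(95), [7, -113]), (214, np.int64(110), [8, -109]), (217, np.int64(106), [11, -110]), (220, np.int64(107), [13, -109]), (223, np.int64(83), [16, -110]), (226, np.int64(86), [18, -110]), (229, np.int64(93), [-23, 0]), (232, np.int64(100), [-24, 5]), (235, np.int64(137), [-24, 8]), (238, np.int64(178), [-24, 12]), (318, np.int64(122), [21, 4]), (321, np.int64(121), [21, 7]), (324, np.int64(116), [22, 8]), (327, np.int64(104), [22, 10]), (330, np.int64(181), [22, 11]), (333, np.int64(114), [145, -140]), (336, np.int64(122), [149, -140]), (339, np.int64(135), [152, -139]), (342, np.int64(138), [156, -139]), (345, np.int64(136), [159, -139]), (348, np.int64(136), [163, -139])]
281 [(208, np.int64(52), [5, -114]), (211, np.int64(121), [6, -110]), (214, np.int64(101), [9, -110]), (217, np.int64(100), [11, -111]), (220, np.int64(96), [14, -110]), (223, np.int64(101), [-27, 4]), (226, np.int64(149), [-27, 7]), (229, np.int64(146), [-27, 11]), (232, np.int64(184), [-26, 11]), (235, np.int64(153), [-21, 1]), (238, np.int64(151), [-19, 1]), (318,
[... 477 characters left out ...]
11, -110]), (220, np.int64(129), [14, -110]), (223, np.int64(130), [16, -109]), (226, np.int64(127), [19, -109]), (229, np.int64(117), [-24, 2]), (232, np.int64(128), [-24, 5]), (235, np.int64(147), [-24, 9]), (238, np.int64(184), [-24, 11]), (318, np.int64(120), [22, 3]), (321, np.int64(120), [21, 7]), (324, np.int64(120), [22, 8]), (327, np.int64(117), [22, 10]), (330, np.int64(198), [23, 11]), (333, np.int64(137), [145, -138]), (336, np.int64(137), [149, -140]), (339, np.int64(138), [152, -138]), (342, np.int64(131), [155, -138]), (345, np.int64(128), [160, -139]), (348, np.int64(135), [163, -139])]
2797 [[-30.7, -27.5, 6.1], [0.4, 0.7, 10.2], [30.7, 26.9, 15.6]]
y range mid [-27.6  27.2]
```

The dish is centred in the grip (y from −27.6 to 27.2 mm about the TCP) and level. Move over the nest and lower.

>>> {"op": "jog_arm", "data": {
  "segments": "0 0 0 0.02 0 0.01 0.05;0 0 0 0.045 0 0.03 0.05;0 0 0 0.0585 0 0.06 0.05;0 0 0 0.0585 0 0.09 0.05;0 0 0 0.0585 0 0.09 0.05;0 0 0 0.0585 0 0.09 0.05;0 0 0 0.0585 0 0.09 0.05"
}}

```text
clock: 31.82
eef_pos: [0.4781, -0.0395, 0.0507]
tool_rot: [-0.704, 0.71, -0.001, 0.001]
ft_force: [0.0, -0.1, 0.1]
grip_width: 0.0521
grasp_force: 62.8
```

```bash
python3 -c "
from h import *
go([.4760,-.0396,.0165],179.5)"
```

```text
t 31.825 eef [ 0.4781 -0.0395  0.0507] phi 179.56 q1 -0.08 q6 -1.646 w 0.0521 tilt [ 2.8e-03 -2.0e-04 -1.0e+00] F [ 0.  -0.1  0.1]
d tool [0.0001 0.0022 0.0341]
rz options [ 1.1000e-03 -3.1405e+00]
```

>>> {"op": "jog_arm", "data": {
  "segments": "0 0 0 0 0.0015 0 0.05;0 0 0 0 0.0015 0.01 0.05;0 0 0 0 0.0015 0.02 0.05;0 0 0 0 0.0015 0.028 0.05;0 0 0 0 0.0015 0.031 0.05;0 0 0 0 0.0015 0.031 0.05;0 0 0 0 0.0015 0.031 0.05"
}}

```text
clock: 32.7
eef_pos: [0.4755, -0.0399, 0.0185]
tool_rot: [-0.704, 0.71, -0.0, 0.0]
ft_force: [-0.6, -0.5, -0.6]
grip_width: 0.0519
grasp_force: 62.9
```

>>> {"op": "jog_arm", "data": {
  "segments": "0 0 0 0 0 0.001 0.05;0 0 0 0 0 0.001 0.05"
}}

```text
clock: 32.95
eef_pos: [0.4754, -0.0399, 0.0174]
tool_rot: [-0.704, 0.71, -0.0, 0.0]
ft_force: [-0.2, -0.6, -1.1]
grip_width: 0.0521
grasp_force: 62.9
```

>>> {"op": "jog_arm", "data": {
  "segments": "0 0 0 0 0 0.001 0.05;0 0 0 0 0 0.001 0.05"
}}

```text
clock: 33.2
eef_pos: [0.4752, -0.0398, 0.0163]
tool_rot: [-0.704, 0.71, 0.0, -0.0]
ft_force: [-0.2, 0.5, -0.3]
grip_width: 0.0518
grasp_force: 62.9
```

>>> {"op": "jog_arm", "data": {
  "segments": "0 0 0 0 -0.0005 0.001 0.05;0 0 0 0 -0.0005 0.001 0.05"
}}

```text
clock: 33.45
eef_pos: [0.4753, -0.0398, 0.0162]
tool_rot: [-0.704, 0.71, 0.0, -0.0]
ft_force: [-2.6, 0.5, 8.4]
grip_width: 0.0522
grasp_force: 63.8
```

>>> {"op": "jog_arm", "data": {
  "segments": "0 0 0 0 0 0.0007 0.05;0 0 0 0 0 0.0007 0.05"
}}

```text
clock: 33.7
eef_pos: [0.4753, -0.0399, 0.0161]
tool_rot: [-0.704, 0.71, 0.0, -0.0]
ft_force: [-5.4, 0.7, 13.7]
grip_width: 0.0519
grasp_force: 64.3
```

Contact at 0.0162, so the dish is on the floor. Release, rise clear and verify all four.

>>> {"op": "jog_arm", "data": {
  "segments": "0 0 0 0 0 -0.0015 0.06;0 0 0 0 0 -0.0015 0.072;0 0 0 0 0 -0.0015 0.072;0 0 0 0 0 -0.02 0.072;0 0 0 0 0 -0.06 0.072;0 0 0 -0.03 0 -0.11 0.08;0 0 0 -0.06 0 -0.15 0.08;0 0 0 -0.06 0 -0.15 0.08"
}}

```text
clock: 34.7
eef_pos: [0.4789, 0.0217, 0.1679]
tool_rot: [-0.705, 0.709, -0.002, 0.003]
ft_force: [-0.4, 0.1, 0.6]
grip_width: 0.0802
grasp_force: 0.0
```

```bash
python3 - <<'E'
from h import *
from workcell import imaging,get_obs
import h
T=get_obs()['eef_pos'];print(T)
c=imaging.calibration('wrist');p,d=imaging.camera('wrist')
v,u=np.mgrid[:420,:560];X=(np.stack([(u-c['mtx'][0,2])/c['mtx'][0,0]*d,(v-c['mtx'][1,2])/c['mtx'][1,1]*d,d],-1)-c['t'])@c['R']
for n,(x,y),lo in (('dish',(.4763,-.0398),.0245),('pack',(.4757,-.1335),.0315),('box',(.4768,.0544),.0255)):
    m=(np.hypot(X[...,0]-x,X[...,1]-y)<.030)&(X[...,2]>lo)&(X[...,2]<lo+.014)
    Q=X[m]*1000;print(n,len(Q),np.percentile(Q,[1,50,99],axis=0).round(1).tolist())
    if len(Q)>50: A=np.c_[Q[:,:2]-Q[:,:2].mean(0),np.ones(len(Q))];print(' plane slope',np.linalg.lstsq(A,Q[:,2],rcond=None)[0].round(3))
np.savez('w16.npz',p=p,d=d,**c)
t0=np.load('top0.npz');tp,td=imaging.camera('top')
for n,(a,b),z in (('cup',(403,165),.024),('loupe',(352,152),.036)):
    s=np.s_[b-18:b+19,a-18:a+19];print(n,'pixel change',np.abs(tp[s].astype(int)-t0['p'][s]).mean().round(2))
E
```

```text
[0.47894343 0.02170631 0.1679377 ]
dish 418 [[448.6, -67.0, 24.8], [474.6, -39.0, 27.3], [502.9, -12.8, 29.1]]
 plane slope [-3.0000e-03 -7.0000e-03  2.7162e+01]
pack 1566 [[450.8, -123.6, 31.6], [475.4, -116.5, 33.0], [499.3, -107.5, 34.8]]
 plane slope [-1.0000e-03  5.0000e-03  3.2992e+01]
box 3099 [[450.1, 26.1, 26.9], [476.3, 52.9, 28.5], [502.7, 79.7, 30.1]]
 plane slope [-1.0000e-03  3.0000e-03  2.8492e+01]
cup pixel change 8.56
loupe pixel change 8.0
```

All four are flat, at the right heights and centred within 2 mm. The arm never came near the cup or the loupe.

```bash
python3 -c "
from workcell import workorder
print(workorder.job_done())"
```

```text
the job is handed in; nothing more can be done
None
```

The job is handed in at about 35 s on the robot clock, with all four containers flat and centred within about 2 mm in their nests; the hand-in gave no verdict, and I only inferred that the cup and loupe were undisturbed because the arm never went near them.

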